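Close up the topping rail

ROBOT

A 6-joint arm with a two-finger parallel gripper is mounted at the origin on the work surface. World frame = base frame: x ahead of the robot, y to its left, z up, the work surface at z = 0. Lengths are in m, angles in degrees, forces in N, time in s.
With the tool pointing down it reaches from about 0.3 to 0.775 m from the base axis. Payload 14.6 kg.
Tool frame: the origin (TCP) lies at the very end of the fingers, on their centre line; the grasp point (between the pads) lies 19 mm behind it; z points along the fingers, y is the direction in which the jaws open and shut (so a half turn about z gives the same grasp; the last joint's range is limited). The gripper opens to 94 mm and grips with 3 to 60 N. Pads are 16 mm wide; open, the fingers measure 119 mm over their backs; the gripper's body (75 mm by 177 mm) begins 78 mm behind the grasp point.
Start: joints at [69.064, 17.183, 87.147, -0, 75.671, -3.816], TCP at [0.162, 0.526, 0.205] pointing down, gripper open.
Joint ranges: [-173.82, 173.82], [-45.26, 126.66], [13.44, 144.39], [-59.66, 239.66], [0, 175.72], [-146.38, 146.38]. Speed limits (degrees/s): [127.2, 127.2, 147.25, 180, 180, 180].

INTERFACE

Orientations are given as a 3x3 rotation matrix whose columns are the frame's x, y, z axes.
In Python, from cell import env, grab_frame, camera_info gives the robot as it stands.
- The arm moves only by the shell command python3 -m crank 'ROWS' [OPENING] [FORCE]. ROWS is JSON, a list of rows, each a list of 6 numbers: the shift along the tool's x, y, z in mm, then the turn, a rotation vector about the tool's x, y, z in degrees. A call has 1 to 12 rows; each row shifts and turns the commanded pose from where the row before left it, along the tool's axes as they then stand; what a row does not reach is not made up. A row lasts 1/10 s, in which the tool goes at most 50 mm and 8.59 degrees, less where a joint would pass 70% of its speed; a pose out of reach is approached as far as the arm can. A call is refused whole if a number of a shift passes 50 or a number of a turn 8.59, either way. A call with a gripper value outside its range is refused whole. OPENING is the opening, from 0 (shut) to 1 (fully open), set as the call begins (- or left out, the last holds). The fingers move at their own pace and stop on an object; FORCE is the grip in N (left out, the last holds). Time passes only in rows, so rows that do not move let the fingers close. It gives the time, the measured TCP pose, the force and the opening at its end, in the units of the state.
- env.state(): the state, without advancing time (a new reading comes with each control period).
- grab_frame(name): name is "side" or "top" or "wrist"; returns (picture, depth): 420x560x3 uint8, blue, green, red; 420x560 float32, m along the optical axis (not along the pixel's ray), 0 where there is no reading.
- camera_info(name): a dict with "camera_matrix" (3x3 intrinsics, pixels), "dist" ([k1, k2, p1, p2, k3] as OpenCV has them; the pictures are not rectified), "R" (3x3) and "t" (3): a world point X has camera coordinates R X + t. Camera axes: x right, y down, z forward; pixel columns grow to the right and rows downward; lengths in m; the calibration is good to about 2 mm. A picture is of the moment at which its call begins: read the wrist's pose just before it. camera_info takes no time and is no camera call; for the wrist camera it gives the pose at the moment of the call.
- env.finish_job(): hands the job in, once; it reports no verdict.
The state is a dict: "time_s": time; "joint_positions": joint angles; "qvel": joint speeds; "tau": joint torques, N m; "ee_pos": TCP position; "ee_rot": TCP orientation; "force": force on the tool from outside, world axes, zero at the start; "torque": the same for the moment, N m; "opening": finger opening in m.
Only numpy, scipy, OpenCV 4.12 (cv2) and the standard library are available. Lean on these libraries where they do the work, as an engineer would, in place of code of your own. Each camera call takes 0.05 s, during which the arm holds its last target.

TASK

Push the row of four touching topping tubs along the rail as one train, from behind its last tub, until the front tub is fully home against the blue end stop and the row is closed up. Then push the red gate's tab all the way so that the gate is fully shut across the rail behind the row. Only push: do not lift or tip a tub or let the row come apart, and leave everything else on the table where it stands.

Things in the scene. Friction and masses are not known exactly. Their poses are not given: they have to be found in the camera images.
- rail: Fixed stainless topping rail lying on the table: a straight lane 340 mm long along its own y axis, 56 mm wide inside, floor 6 mm above the table, side lips 4 mm thick whose tops are 18 mm above the table. Origin on the table under the lane's centre. Own +y points along the lane to the blue end stop, own +x points across the lane away from the robot. The lane is open at its other end (y = -175 mm).
- stop_face (a point): Centre line of the inner face of the rail's blue end stop (64 mm wide, 45 mm tall, 10 mm thick), at rail y = +165 mm, 30 mm above the table. The leading tub's front face has to meet it.
- gate_tab (a point): Centre of the robot-side face of the gate's upright red tab (40 mm wide along the rail's y, 7 mm thick, from 33 to 69 mm above the table; this point is at 52 mm). To shut the gate push this face along the rail's +x. The tab stands on the outer end of a red bar 12 mm wide that crosses the lane at rail y = -55 mm, 21 to 37 mm above the table. The bar runs in a grey guide block fixed to the robot-side lip (rail x -86 to -34 mm, rail y -73 to -37 mm, up to 30 mm above the table).
- gate (a joint): Gate slide, m: 0 = fully open (bar clear of the lane on the robot's side), 0.060 = fully shut against its own stop (bar across the lane, tab face at rail x = -38 mm). Slides along the rail's +x with about 2 N of friction and stays where left. Its front edge is 6 mm behind the row when the row is fully home; a tub in the way blocks it.
- tub1: Row, leading tub, nearest the end stop: loose square white plastic topping tub with green lid, 52 x 52 x 55 mm tall, 110 to 220 g, flat sides, standing in the lane. Origin at the centre of its underside, axes as the rail's. Fully home its origin is 26 mm before the end stop's face along the lane.
- tub2: Row, second tub: loose square white plastic topping tub with orange lid, 52 x 52 x 55 mm tall, 110 to 220 g, flat sides, standing in the lane. Origin at the centre of its underside, axes as the rail's. Fully home its origin is 78 mm before the end stop's face along the lane.
- tub3: Row, third tub: loose square white plastic topping tub with yellow lid, 52 x 52 x 55 mm tall, 110 to 220 g, flat sides, standing in the lane. Origin at the centre of its underside, axes as the rail's. Fully home its origin is 130 mm before the end stop's face along the lane.
- tub4: Row, last tub, the one to push on: loose square white plastic topping tub with red lid, 52 x 52 x 55 mm tall, 110 to 220 g, flat sides, standing in the lane. Origin at the centre of its underside, axes as the rail's. Fully home its origin is 182 mm before the end stop's face along the lane.
- spare_tub: Spare tub with blue lid, 52 x 52 x 55 mm, standing on the table beyond the rail. Origin at its underside centre. Not part of the job: leave it alone.
- red_bottle: Red squeeze bottle, 54 mm across, 178 mm tall, beyond the rail. Origin at its underside centre. Not part of the job: leave it alone.
- yellow_bottle: Yellow squeeze bottle, 54 mm across, 178 mm tall, beyond the rail. Origin at its underside centre. Not part of the job: leave it alone.
- jar: Amber jar with black cap, 60 mm across, 75 mm tall, on the robot's side of the rail. Origin at its underside centre. Not part of the job: leave it alone.
- cup_stack: Stack of paper cups, 84 mm across, 130 mm tall. Origin at its underside centre. Not part of the job: leave it alone.
- mixing_cup: Steel mixing cup, 90 mm across, 130 mm tall. Origin at its underside centre. Not part of the job: leave it alone.
- spoon: Steel spoon lying on the table, about 200 mm long. Origin at its middle on the table. Not part of the job: leave it alone.
Not all that is in view belongs to the job. What is shaped like the tub1 but pink is not meant.

How it is judged (in metres and radians):
On the way, in this order (a step that is already met when the one before it is completed fails the run):
1. the whole row is home against the end stop while the gate is still open (y of tub1 in the frame of rail above 0.134 m and y of tub2 in the frame of rail above 0.082 m and y of tub3 in the frame of rail above 0.03 m and y of tub4 in the frame of rail above -0.022 m and x of tub1 in the frame of rail between -0.006 and 0.006 m and x of tub2 in the frame of rail between -0.006 and 0.006 m and x of tub3 in the frame of rail between -0.006 and 0.006 m and x of tub4 in the frame of rail between -0.006 and 0.006 m and value of joint gate below 0.02 m), for 0.2 s.
2. the gate is shut across the rail behind the row (y of tub1 in the frame of rail above 0.134 m and y of tub2 in the frame of rail above 0.082 m and y of tub3 in the frame of rail above 0.03 m and y of tub4 in the frame of rail above -0.022 m and value of joint gate above 0.054 m), for 0.2 s.
At the end, for the whole second after the job is handed in: All four tubs stand upright on the lane's floor at rest, centred in the lane to 6 mm and each within 5 mm along it of its fully home place (so the front tub is at the end stop and the row is closed up), and the gate is shut to within 6 mm of its full travel (all of step 2 and x of tub1 in the frame of rail between -0.006 and 0.006 m and x of tub2 in the frame of rail between -0.006 and 0.006 m and x of tub3 in the frame of rail between -0.006 and 0.006 m and x of tub4 in the frame of rail between -0.006 and 0.006 m and angle between each of tub1, tub2, tub3, tub4's own z axis and vertical below 0.1 rad and height (world z) of each of tub1, tub2, tub3, tub4 below 0.01 m and linear speed of each of tub1, tub2, tub3, tub4 below 0.02 m/s); the robot touches nothing.
It fails at once if a tub is lifted more than 8 mm off the rail's floor (height (world z) of any of tub1, tub2, tub3, tub4 above 0.014 m).
It fails at once if a tub is tipped by more than 0.25 rad (angle between any of tub1, tub2, tub3, tub4's own z axis and vertical above 0.25 rad).
It fails at once if the row comes apart: a gap of more than 12 mm opens between two neighbouring tubs (distance between tub1 and tub2 above 0.064 m or distance between tub2 and tub3 above 0.064 m or distance between tub3 and tub4 above 0.064 m).
It fails at once if something that is not part of the job is moved by more than 20 mm (distance of any of spare_tub, red_bottle, yellow_bottle, jar, cup_stack, mixing_cup, spoon from where it was at the start of the episode above 0.02 m).
It also fails if it takes over 50 s, if anything falls off the work surface, if the arm or the gripper's body presses on something with over 40 N, if the wrist force passes 120 N, or if a joint passes its speed limit or range.

## Working session

There is one attempt and no reset: what is moved stays moved. The work goes in short steps, Python scripts to look and compute and a shell command to move; the robot and the scene stay as the last step left them, time stands still between calls to the robot, and variables do not carry over. Pictures are saved under pics/ and viewed, and the job is handed in when it is done.

```bash
ls; mkdir -p pics; python3 - <<'E'
from cell import env, grab_frame, camera_info
import cv2,numpy as np
np.set_printoptions(precision=4,suppress=True)
for n in ("side","top"):
    p,d=grab_frame(n); cv2.imwrite(f"pics/{n}0.png",p); np.save(f"{n}0.npy",d)
    c=camera_info(n); print(n,c)
print(env.state())
E
```

```text
pics
side {'camera_matrix': array([[387.103 ,   0.    , 275.5622],
       [  0.    , 387.103 , 212.0851],
       [  0.    ,   0.    ,   1.    ]]), 'dist': array([-0.1019,  0.    ,  0.    ,  0.    ,  0.    ]), 'R': array([[ 0.9808, -0.1949, -0.0062],
       [-0.1389, -0.676 , -0.7237],
       [ 0.1369,  0.7106, -0.6901]]), 't': array([-0.6207,  0.1073,  1.1513])}
top {'camera_matrix': array([[416.9438,   0.    , 279.2483],
       [  0.    , 416.9438, 208.876 ],
       [  0.    ,   0.    ,   1.    ]]), 'dist': array([0.0105, 0.    , 0.    , 0.    , 0.    ]), 'R': array([[ 0.0003, -1.    , -0.0092],
       [-0.9839,  0.0014, -0.1785],
       [ 0.1785,  0.0091, -0.9839]]), 't': array([-0.0324,  0.6129,  1.2208])}
{'time_s': 0.1, 'joint_positions': array([69.0655, 17.2116, 87.1756, -0.0016, 75.6701, -3.8156]), 'qvel': array([-0.0775, -0.0438,  0.008 ,  0.0138, -0.0138,  0.0117]), 'tau': array([  0.0015, -53.2643, -35.3281,   0.0709,   0.0236,  -0.0001]), 'ee_pos': array([0.1618, 0.5254, 0.205 ]), 'ee_rot': array([[-0.9557,  0.2943, -0.0003],
       [ 0.2943,  0.9557, -0.0009],
       [ 0.    , -0.001 , -1.    ]]), 'force': array([-0.2515,  0.031 ,  0.4942]), 'torque': array([ 0.0052, -0.0004, -0.0352]), 'opening': 0.09393325695974072}
```

View pics/top0.png

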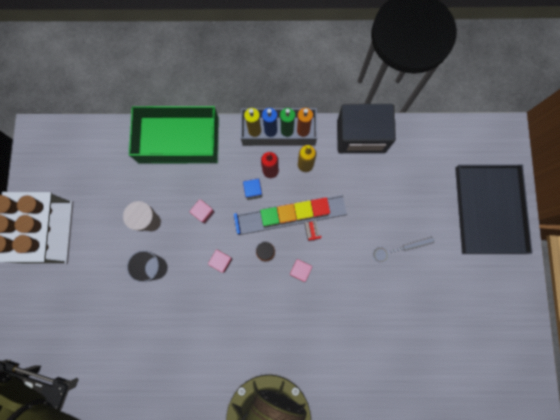

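View pics/side0.png

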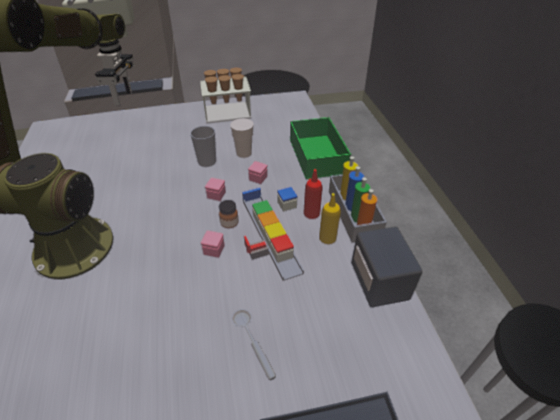

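The top view shows the row: green (270,216), orange (287,213), yellow (304,210), red (321,208). The blue stop is at (238,224), the lane's open end at (344,206) and the gate tab at (313,231). Look-alikes are the pink tubs at (202,211), (220,261) and (301,271), and the blue-lid spare at (252,188). None of them are in the lane.

```bash
python3 - <<'E'
import cv2
p=cv2.imread("pics/top0.png"); c=p[180:285,225:365]; cv2.imwrite("pics/top0c.png",cv2.resize(c,None,fx=5.6,fy=5.6,interpolation=cv2.INTER_CUBIC))
p=cv2.imread("pics/side0.png"); c=p[175:285,195:325]; cv2.imwrite("pics/side0c.png",cv2.resize(c,None,fx=5.4,fy=5.4,interpolation=cv2.INTER_CUBIC))
E
```

```text
(no output)
```

View pics/top0c.png

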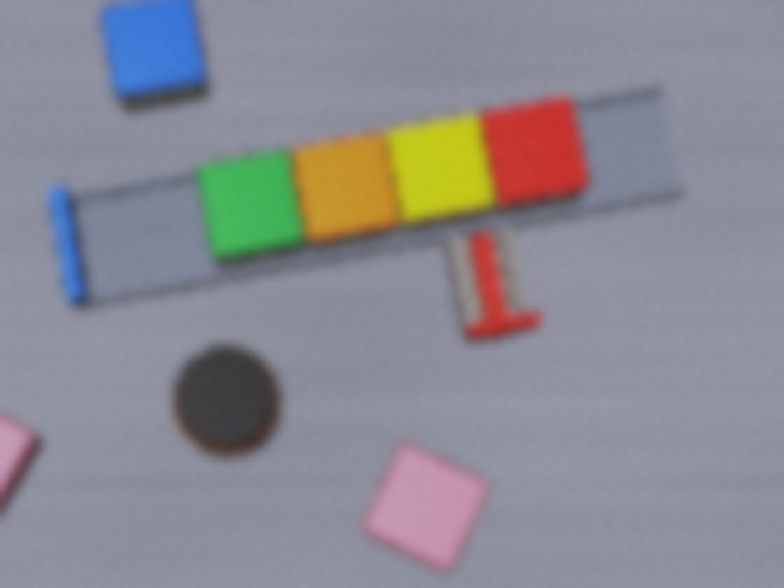

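View pics/side0c.png

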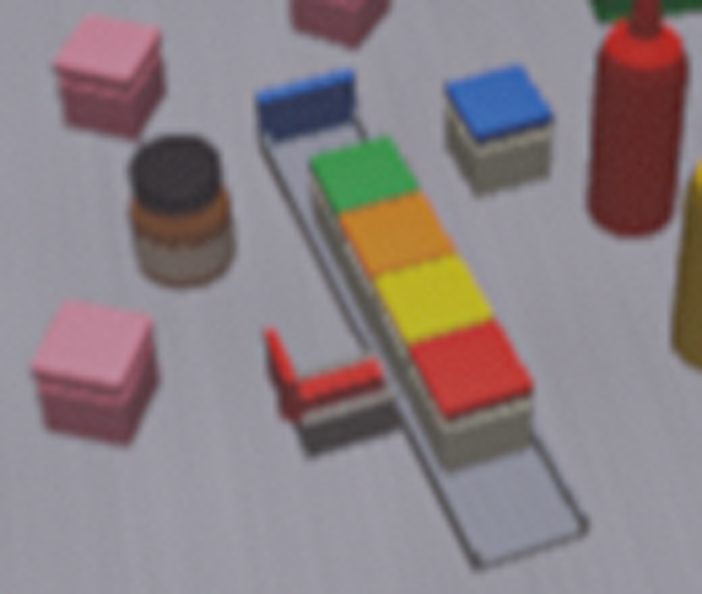

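```bash
cat > h.py <<'E'
import cv2,numpy as np
from cell import env,grab_frame,camera_info
np.set_printoptions(precision=4,suppress=True)
def bp(c,uv,z):
    n=cv2.undistortPoints(np.array([[uv]],float),c["camera_matrix"],c["dist"])[0,0]
    R,t=np.array(c["R"]),np.array(c["t"])
    o=-R.T@t; d=R.T@np.array([n[0],n[1],1]); return o+d*(z-o[2])/d[2]
def pr(c,X):
    r,_=cv2.Rodrigues(np.array(c["R"])); return cv2.projectPoints(np.array(X,float).reshape(-1,3),r,np.array(c["t"]),c["camera_matrix"],c["dist"])[0].reshape(-1,2)
E
python3 - <<'E'
from h import *
c=camera_info("top"); s=camera_info("side")
T=lambda u,v,z:bp(c,(225+u/5.6-.4,180+v/5.6-.4),z)
S=lambda u,v,z:bp(s,(195+u/5.4-.4,175+v/5.4-.4),z)
for n,f,pts in(("top",T,dict(t1fl=(198,168,.061),t1nl=(218,260,.061),t4fr=(572,97,.061),t4nr=(588,190,.061),t4fl=(484,112,.061),t4nl=(497,207,.061),open_f=(660,90,.018),open_n=(682,193,.018),stop_f=(65,188,.045),stop_n=(84,300,.045),tabL=(468,335,.069),tabR=(538,322,.069))),
 ("side",S,dict(t1fl=(388,138,.061),t1nl=(310,165,.061),t4fr=(532,385,.061),t4nr=(448,415,.061),open_f=(585,525,.018),open_n=(477,567,.018),stop_f=(353,72,.045),stop_n=(257,97,.045),tabL=(270,330,.069),tabR=(290,385,.069)))):
    print(n)
    for k,v in pts.items(): print(k,f(*v))
c=camera_info("wrist");print(c)
E
```

```text
top
t1fl [0.6096 0.0259 0.061 ]
t1nl [0.5592 0.0147 0.061 ]
t4fr [ 0.6487 -0.178   0.061 ]
t4nr [ 0.5972 -0.1857  0.061 ]
t4fl [ 0.6405 -0.1299  0.061 ]
t4nl [ 0.588  -0.1363  0.061 ]
open_f [ 0.6618 -0.2324  0.018 ]
open_n [ 0.6028 -0.2431  0.018 ]
stop_f [0.6014 0.0999 0.045 ]
stop_n [0.5395 0.0884 0.045 ]
tabL [ 0.5176 -0.1192  0.069 ]
tabR [ 0.5245 -0.1566  0.069 ]
side
t1fl [0.6088 0.0235 0.061 ]
t1nl [0.5611 0.0098 0.061 ]
t4fr [ 0.6474 -0.1781  0.061 ]
t4nr [ 0.6012 -0.1892  0.061 ]
open_f [ 0.662  -0.2391  0.018 ]
open_n [ 0.6028 -0.2538  0.018 ]
stop_f [0.6015 0.105  0.045 ]
stop_n [0.5408 0.0936 0.045 ]
tabL [ 0.5204 -0.1205  0.069 ]
tabR [ 0.5251 -0.1603  0.069 ]
{'camera_matrix': array([[375.0527,   0.    , 280.9119],
       [  0.    , 375.0527, 207.3125],
       [  0.    ,   0.    ,   1.    ]]), 'dist': array([-0.0058,  0.    ,  0.    ,  0.    ,  0.    ]), 'R': array([[ 0.2964,  0.9551, -0.0013],
       [ 0.9152, -0.2836,  0.2861],
       [ 0.2729, -0.086 , -0.9582]]), 't': array([-0.5494, -0.0284,  0.3921])}
```

```bash
python3 - <<'E'
from h import *
s=camera_info("side");t=camera_info("top")
c=camera_info("wrist");R=np.array(c["R"]);st=env.state()
cam=-R.T@c["t"];print("wristcam in tool",np.array(st["ee_rot"]).T@(cam-st["ee_pos"]))
O=np.array([.6006,-.0676]);a=np.radians(10.5);ry=np.array([-np.sin(a),np.cos(a)]);rx=np.array([np.cos(a),np.sin(a)])
def rel(n,X): d=X[:2]-O; print(n,X[:2],"rail",d@rx,d@ry)
rel("redtop",bp(t,(270,154),.178));rel("yeltop",bp(t,(307,148),.178))
rel("redS",bp(s,(313,214),.0));rel("yelS",bp(s,(329,240),0))
rel("spare",bp(t,(252.5,188),.055)); rel("jar",bp(t,(265,251.5),.075)); rel("pink",bp(t,(301,270),.055))
rel("tcp",st["ee_pos"])
def W(x,y,z): return [*(O+x*rx+y*ry),z]
P=[W(-.032,-.175,.018),W(.032,-.175,.018),W(-.032,.165,.018),W(.032,.165,.018),W(-.026,-.117,.061),W(.026,-.117,.061),W(-.026,.091,.061),W(.026,.091,.061),W(-.098,-.035,.069),W(-.098,-.075,.069),W(-.032,.165,.045),W(.032,.165,.045)]
for n,cc,(u0,v0,k,w,h) in(("top",t,(225,180,5.6,140,105)),("side",s,(195,175,5.4,130,110))):
    im=cv2.resize(cv2.imread(f"pics/{n}0.png")[v0:v0+h,u0:u0+w],None,fx=k,fy=k,interpolation=cv2.INTER_CUBIC)
    for q in pr(cc,P): cv2.drawMarker(im,(int((q[0]-u0+.5)*k),int((q[1]-v0+.5)*k)),(255,0,255),cv2.MARKER_CROSS,10,1)
    cv2.imwrite(f"pics/{n}0m.png",im)
E
```

```text
wristcam in tool [ 0.0838  0.0002 -0.1781]
redtop [ 0.7483 -0.0077] rail 0.15615075836799128 0.03195126110995377
yeltop [ 0.7657 -0.1125] rail 0.1541696023388934 -0.07422495732854455
redS [ 0.7551 -0.0055] rail 0.16326401858796957 0.032852644925089866
yelS [ 0.7728 -0.1249] rail 0.15888028202451387 -0.08776622872241277
spare [0.6786 0.0499] rail 0.09805913766867519 0.10130705618129102
jar [0.4812 0.0091] rail -0.10339174825097368 0.09719792715274272
pink [ 0.4278 -0.0976] rail -0.17540772350989245 0.001974404617539436
tcp [0.1618 0.5254] rail -0.32336203842303046 0.663049400880405
```

View pics/top0m.png

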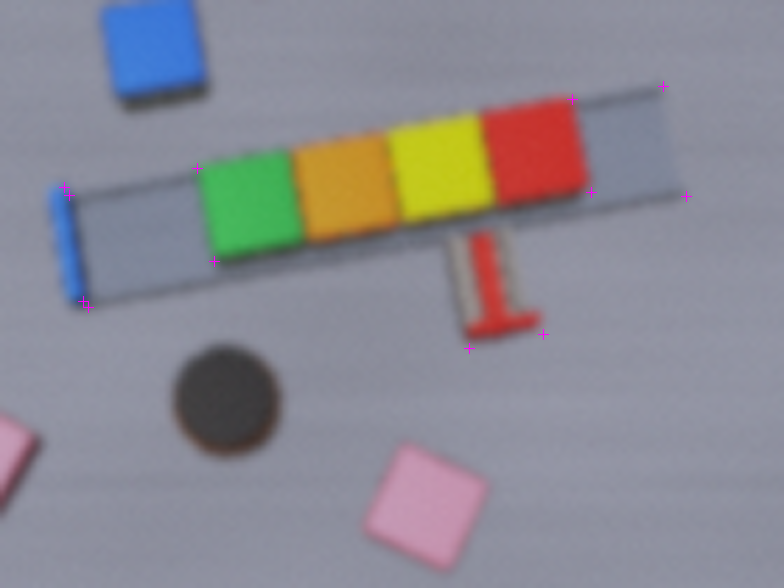

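View pics/side0m.png

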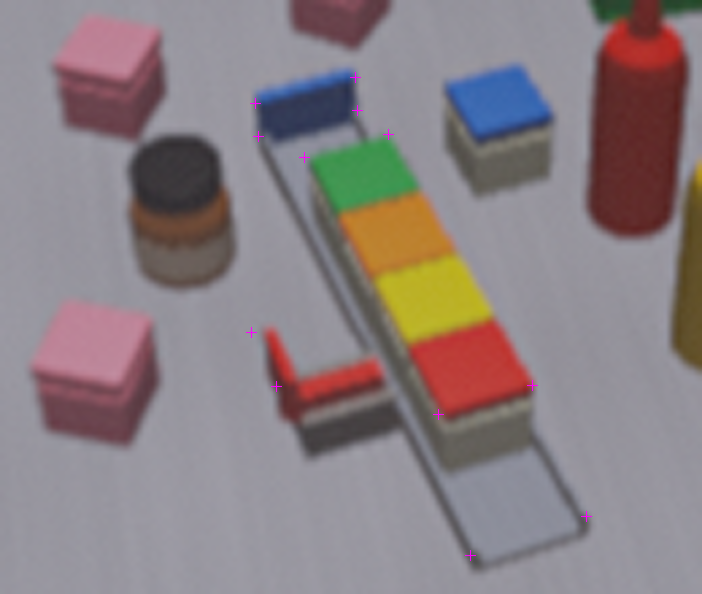

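The overlay fits within a few mm: rail origin (0.6006, -0.0676), yaw 10.5°, with the row's rear face at rail y ≈ -117 mm. I'll travel high to a point behind tub4.

```bash
python3 -m crank '[[-37,-32,0,0,0,0],[-37,-32,0,0,0,0],[-37,-32,0,0,0,0],[-37,-32,0,0,0,0],[-37,-32,0,0,0,0],[-37,-32,0,0,0,0],[-37,-32,0,0,0,0],[-37,-32,0,0,0,0],[-37,-32,0,0,0,0],[-37,-32,0,0,0,0],[-37,-32,0,0,0,0],[-37,-32,0,0,0,0]]' 0.17 30
```

```text
time_s: 1.3
ee_pos: [0.4738, 0.0259, 0.2054]
ee_rot: [[-0.956, 0.295, -0.0], [0.295, 0.956, 0.0], [0.0, 0.0, -1.0]]
force: [-0.2, 0.5, 0.0]
opening: 0.0157
```

```bash
python3 -m crank '[[-37,-32,0,0,0,0],[-37,-32,0,0,0,0],[-37,-32,0,0,0,0],[0,0,0,0,0,7.8],[0,0,0,0,0,7.8],[0,0,0,0,0,7.8],[0,0,0,0,0,7.8],[0,0,0,0,0,7.8],[0,0,0,0,0,7.8],[0,0,0,0,0,7.8],[0,0,0,0,0,7.8],[0,0,0,0,0,0]]'
cat >> h.py <<'E'
O=np.array([.6006,-.0676]);a=np.radians(10.5);ry=np.array([-np.sin(a),np.cos(a)]);rx=np.array([np.cos(a),np.sin(a)])
def W(x,y,z): return np.array([*(O+x*rx+y*ry),z])
def where(goal=None):
    s=env.state();p=np.array(s["ee_pos"]);R=np.array(s["ee_rot"]);d=p[:2]-O
    print("t",s["time_s"],"tcp rail mm",1e3*d@rx,1e3*d@ry,"z",1e3*p[2],"toolx ang",np.degrees(np.arctan2(R[1,0],R[0,0])),"R",R[:,2],"F",np.array(s["force"]),"open",s["opening"])
    if goal: print("to go, tool mm",1e3*R.T@(W(*goal)-p))
E
python3 -c "
from h import *; where((0,-.150,.205))"
```

```text
time_s: 2.5
ee_pos: [0.5509, -0.0964, 0.2052]
ee_rot: [[-0.18, 0.984, -0.001], [0.984, 0.18, 0.0], [0.0, -0.001, -1.0]]
force: [-0.8, 0.5, 0.4]
opening: 0.0157
t 2.5 tcp rail mm -54.14209921507959 -19.303669247120858 z 205.1511936426723 toolx ang 100.35085239900005 R [-0.0006  0.0001 -1.    ] F [-0.7592  0.5237  0.4257] open 0.015650413035190287
to go, tool mm [-130.555    54.4822    0.0854]
```

```bash
python3 -m crank '[[-43,18,0,0,0,0],[-43,18,0,0,0,0],[-44,18,0,0,0,0],[0,0,0,0,0,0]]'
python3 - <<'E'
from h import *; where((0,-.150,.024))
p,d=grab_frame("wrist");cv2.imwrite("pics/w1.png",p)
E
```

```text
time_s: 2.9
ee_pos: [0.6286, -0.2186, 0.203]
ee_rot: [[-0.183, 0.983, -0.002], [0.983, 0.183, 0.0], [0.001, -0.002, -1.0]]
force: [-0.6, 1.4, -1.7]
opening: 0.0162
t 2.9 tcp rail mm 0.03136753084371827 -153.5513657670022 z 202.95926156939188 toolx ang 100.54515546971565 R [-0.0023  0.0004 -1.    ] F [-0.5919  1.4056 -1.7075] open 0.016183412163472913
to go, tool mm [  3.4021   0.3665 178.9618]
```

View pics/w1.png

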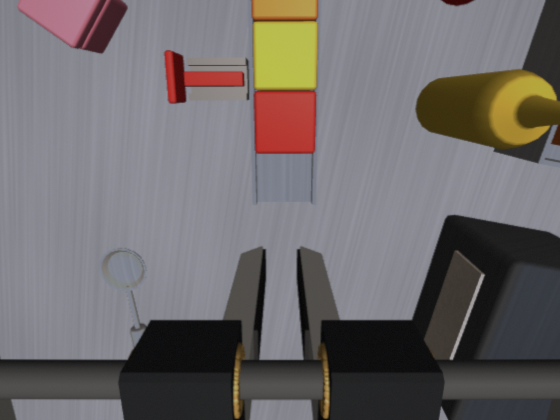

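The lane (x 255–313) is centred between the fingertips at column ~283. The gate tab is at (175,77). Before descending I'll check that the black box at the right is clear of the gripper body.

```bash
python3 - <<'E'
from h import *
c=camera_info("top");d=np.load("top0.npy")
K=c["camera_matrix"];R=np.array(c["R"]);t=np.array(c["t"])
v,u=np.mgrid[95:165,330:400];z=d[95:165,330:400]
n=cv2.undistortPoints(np.stack([u,v],-1).reshape(-1,1,2).astype(float),K,c["dist"])[:,0]
X=(np.c_[n,np.ones(len(n))]*z.reshape(-1,1)-t)@R
m=(X[:,2]>.05);q=X[m];print(q.min(0),q.max(0))
r=(q[:,:2]-O)@np.c_[rx,ry];print(np.percentile(r[:,0],1),np.percentile(r[:,1],[1,99]))
E
```

```text
[ 0.3852 -0.3809  0.0501] [ 0.9242 -0.0444  1.3103]
0.1462698697632191 [-0.3548 -0.1899]
```

The box is 58 mm clear of the body, so I'll descend.

```bash
python3 -m crank '[[2,0,45,0,0,0],[2,0,45,0,0,0],[0,0,45,0,0,0],[0,0,30,0,0,0],[0,0,14,0,0,0],[0,0,0,0,0,0],[0,0,0,0,0,0]]'
python3 - <<'E'
from h import *; where((0,-.150,.024))
p,d=grab_frame("wrist");cv2.imwrite("pics/w2.png",p)
E
```

```text
time_s: 3.65
ee_pos: [0.6278, -0.2105, 0.0284]
ee_rot: [[-0.183, 0.983, 0.002], [0.983, 0.183, -0.001], [-0.001, 0.002, -1.0]]
force: [0.4, -0.5, 0.8]
opening: 0.016
t 3.65 tcp rail mm 0.6973517792387277 -145.4677421743778 z 28.379981457866965 toolx ang 100.5539265002326 R [ 0.0021 -0.0008 -1.    ] F [ 0.401  -0.5097  0.7813] open 0.01603405600974161
to go, tool mm [-4.5264 -0.7101  4.384 ]
```

View pics/w2.png

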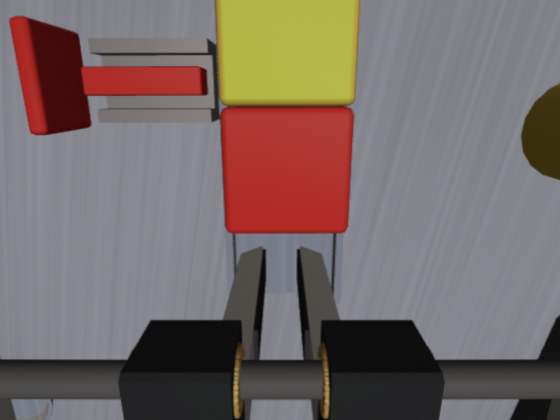

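Both fingers are above the lane behind the red tub (rear edge at row 232) and the gate is clear. I'll push slowly.

```bash
python3 -m crank '[[6,0,4,0,0,0],[6,0,0,0,0,0],[6,0,0,0,0,0],[6,0,0,0,0,0],[6,0,0,0,0,0],[6,0,0,0,0,0],[6,0,0,0,0,0]]'
python3 - <<'E'
from h import *; where((0,-.051,.024))
p,d=grab_frame("wrist");cv2.imwrite("pics/w3.png",p)
E
```

```text
time_s: 4.4
ee_pos: [0.6196, -0.1693, 0.0229]
ee_rot: [[-0.182, 0.983, 0.001], [0.983, 0.182, -0.001], [-0.001, 0.001, -1.0]]
force: [1.2, -4.7, 1.4]
opening: 0.0159
t 4.4 tcp rail mm 0.12806282834943544 -103.4260664076928 z 22.89368080791322 toolx ang 100.47401971138859 R [ 0.001  -0.0009 -1.    ] F [ 1.2446 -4.7381  1.4085] open 0.01594744887192368
to go, tool mm [52.4248 -0.1509 -1.1607]
```

View pics/w3.png

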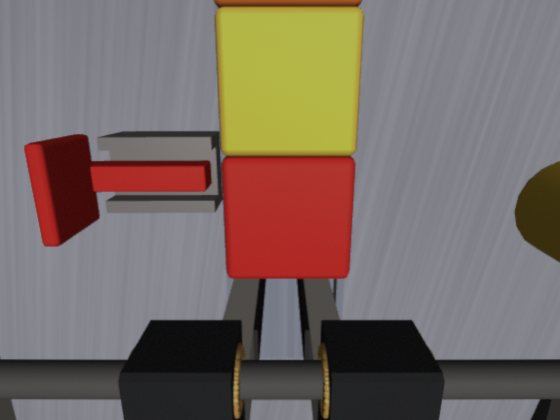

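It's in contact at about 4.7 N and the row is straight. I'll keep pushing.

```bash
python3 -m crank '[[6,0,-1,0,0,0],[6,0,0,0,0,0],[6,0,0,0,0,0],[6,0,0,0,0,0],[6,0,0,0,0,0],[5,0,0,0,0,0],[4,0,0,0,0,0],[3,0,0,0,0,0]]'
python3 - <<'E'
from h import *; where((0,-.051,.024))
p,d=grab_frame("wrist");cv2.imwrite("pics/w4.png",p)
p,d=grab_frame("side");cv2.imwrite("pics/s4.png",cv2.resize(p[175:285,195:325],None,fx=5.4,fy=5.4,interpolation=cv2.INTER_CUBIC))
E
```

```text
time_s: 5.25
ee_pos: [0.6117, -0.1276, 0.0234]
ee_rot: [[-0.182, 0.983, -0.0], [0.983, 0.182, 0.0], [0.0, -0.0, -1.0]]
force: [0.9, -2.9, -1.2]
opening: 0.0159
t 5.25 tcp rail mm -0.056216268860236285 -60.994201164837975 z 23.415335055706432 toolx ang 100.49202952574159 R [-0.0001  0.     -1.    ] F [ 0.8969 -2.894  -1.2319] open 0.01587571651741128
to go, tool mm [ 9.9942  0.0548 -0.5843]
```

View pics/w4.png

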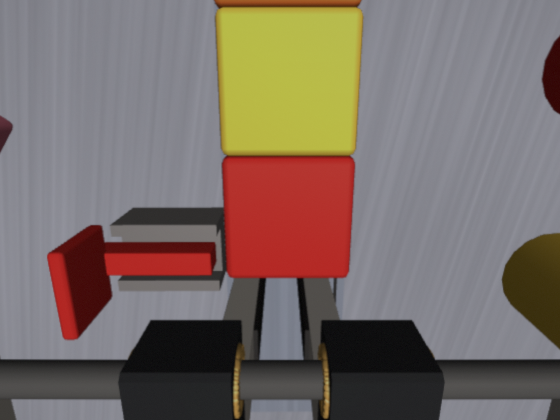

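View pics/s4.png

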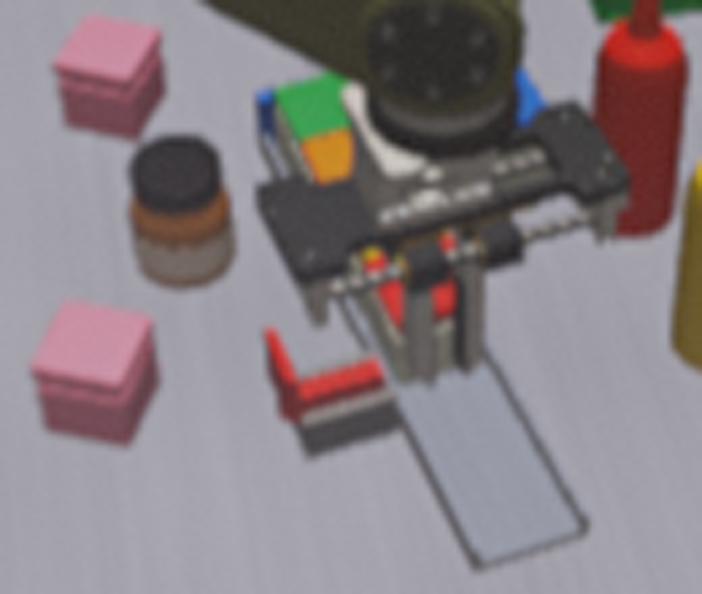

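The green tub is about 10 mm short of the stop. I'll creep forward and watch the force.

```bash
python3 -m crank '[[2,0,0,0,0,0],[2,0,0,0,0,0],[2,0,0,0,0,0],[1,0,0,0,0,0]]'; python3 -m crank '[[1,0,0,0,0,0],[1,0,0,0,0,0]]';python3 -c "
from h import *; where()"
```

```text
time_s: 5.75
ee_pos: [0.6105, -0.121, 0.0235]
ee_rot: [[-0.182, 0.983, 0.0], [0.983, 0.182, -0.0], [-0.0, 0.0, -1.0]]
force: [0.4, -4.1, -0.9]
opening: 0.0161
time_s: 5.95
ee_pos: [0.6103, -0.1196, 0.0236]
ee_rot: [[-0.182, 0.983, 0.001], [0.983, 0.182, -0.001], [-0.001, 0.0, -1.0]]
force: [2.9, -11.5, -0.7]
opening: 0.0158
t 5.95 tcp rail mm 0.06139611851501479 -52.90053070951382 z 23.58235009847086 toolx ang 100.47782916655218 R [ 0.0006 -0.001  -1.    ] F [  2.9305 -11.5015  -0.7118] open 0.015781552716006918
```

Force is rising to 11.5 N at the expected place (TCP rail y -53). One more small step will confirm it.

```bash
python3 -m crank '[[1,0,0,0,0,0],[0,0,0,0,0,0]]'; python3 -m crank '[[1,0,0,0,0,0],[0,0,0,0,0,0]]';python3 -c "
from h import *; where()"
```

```text
time_s: 6.15
ee_pos: [0.6104, -0.1196, 0.0238]
ee_rot: [[-0.182, 0.983, 0.002], [0.983, 0.182, -0.002], [-0.003, 0.001, -1.0]]
force: [4.6, -13.4, -3.0]
opening: 0.0157
time_s: 6.35
ee_pos: [0.6104, -0.1195, 0.024]
ee_rot: [[-0.181, 0.983, 0.002], [0.983, 0.181, -0.004], [-0.004, 0.002, -1.0]]
force: [3.7, -18.6, -1.5]
opening: 0.0161
t 6.35 tcp rail mm 0.20997173202406927 -52.84887628145116 z 23.981690480668693 toolx ang 100.44873811453404 R [ 0.0024 -0.0035 -1.    ] F [  3.74   -18.5578  -1.4989] open 0.01606746616169674
```

It has stalled while the force climbs, so the row is home. I'll back straight off, then lift and look.

```bash
python3 -m crank '[[-4,0,0,0,0,0],[-10,0,0,0,0,0],[-20,0,0,0,0,0],[-20,0,-20,0,0,0],[0,0,-45,0,0,0],[0,0,-45,0,0,0],[0,0,-45,0,0,0],[0,0,0,0,0,0]]'
python3 - <<'E'
from h import *; where()
p,d=grab_frame("wrist");cv2.imwrite("pics/w5.png",p)
p,d=grab_frame("side");cv2.imwrite("pics/s5.png",cv2.resize(p[175:285,195:325],None,fx=5.4,fy=5.4,interpolation=cv2.INTER_CUBIC))
E
```

```text
time_s: 7.15
ee_pos: [0.6217, -0.172, 0.1855]
ee_rot: [[-0.181, 0.983, 0.01], [0.983, 0.182, -0.003], [-0.005, 0.009, -1.0]]
force: [0.9, -0.5, 0.6]
opening: 0.0161
t 7.15 tcp rail mm 1.7224361736477016 -106.50701324001881 z 185.5057640422528 toolx ang 100.45595901147067 R [ 0.0097 -0.003  -0.9999] F [ 0.8631 -0.5379  0.6206] open 0.016105245234086418
```

View pics/w5.png

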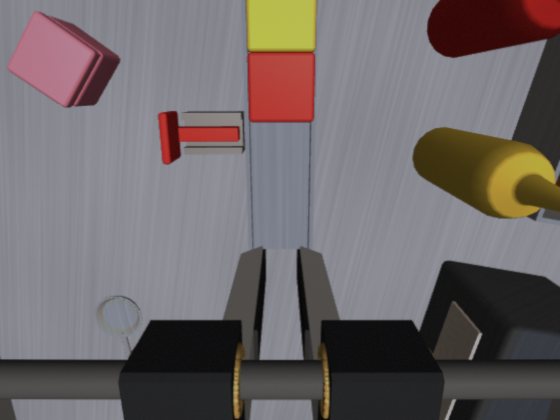

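View pics/s5.png

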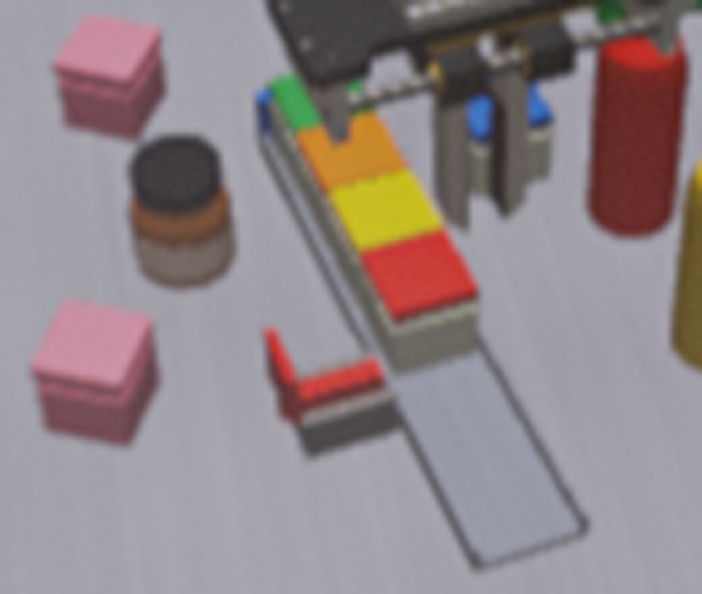

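The red rear face sits ahead of the bar, the row is closed up and touching the blue stop, and the gate is still open. Next I'll close the fingers and go to the outside of the tab.

```bash
python3 -c "
from h import *; where((-.135,-.055,.185))"; python3 -m crank '[[12,-34,0,0,0,0],[13,-34,0,0,0,0],[13,-34,0,0,0,0],[13,-34,0,0,0,0],[0,0,0,0,0,0],[0,0,0,0,0,0]]' 0 30;  python3 -c "
from h import *; where((-.135,-.055,.045))"
```

```text
t 7.25 tcp rail mm -0.04710554828294449 -105.31180075219511 z 178.93737400618554 toolx ang 100.45662758638136 R [ 0.0012 -0.0002 -1.    ] F [ 0.3361  0.1843 -0.9001] open 0.01562479779143588
to go, tool mm [  50.2069 -134.9841   -6.2354]
time_s: 7.85
ee_pos: [0.4763, -0.1451, 0.1777]
ee_rot: [[-0.182, 0.983, -0.001], [0.983, 0.182, 0.001], [0.001, -0.001, -1.0]]
force: [-0.0, 0.2, 0.6]
opening: 0.0005
t 7.85 tcp rail mm -136.36582728348583 -53.53232965697214 z 177.71857069206416 toolx ang 100.45731940887684 R [-0.0011  0.0005 -1.    ] F [-0.0134  0.1686  0.6333] open 0.0005486551694440525
to go, tool mm [ -1.5626   1.4987 132.7161]
```

```bash
python3 -m crank '[[-1,0,40,0,0,0],[0,0,40,0,0,0],[0,0,35,0,0,0],[0,0,17,0,0,0],[0,0,0,0,0,0]]'
python3 - <<'E'
from h import *; where((-.0505,-.055,.045))
p,d=grab_frame("wrist");cv2.imwrite("pics/w6.png",p)
p,d=grab_frame("side");cv2.imwrite("pics/s6.png",cv2.resize(p[175:285,195:325],None,fx=5.4,fy=5.4,interpolation=cv2.INTER_CUBIC))
E
```

```text
time_s: 8.35
ee_pos: [0.4759, -0.1455, 0.0433]
ee_rot: [[-0.182, 0.983, -0.005], [0.983, 0.182, 0.002], [0.003, -0.005, -1.0]]
force: [0.1, 0.2, 1.5]
opening: 0.0003
t 8.35 tcp rail mm -136.79118438996232 -53.90269777684765 z 43.31441722233999 toolx ang 100.48216303622281 R [-0.0052  0.0021 -1.    ] F [0.0726 0.1506 1.4802] open 0.00033086264419091753
to go, tool mm [-1.0654 86.2826 -2.0941]
```

View pics/w6.png

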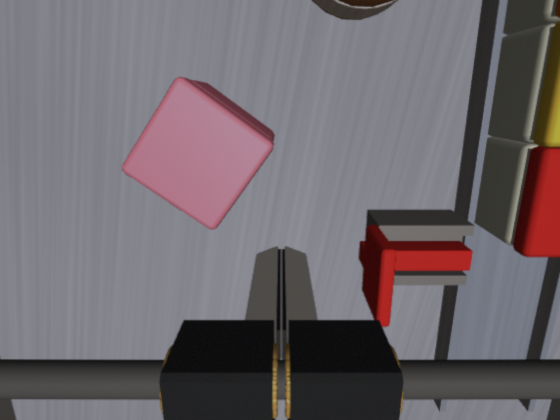

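View pics/s6.png

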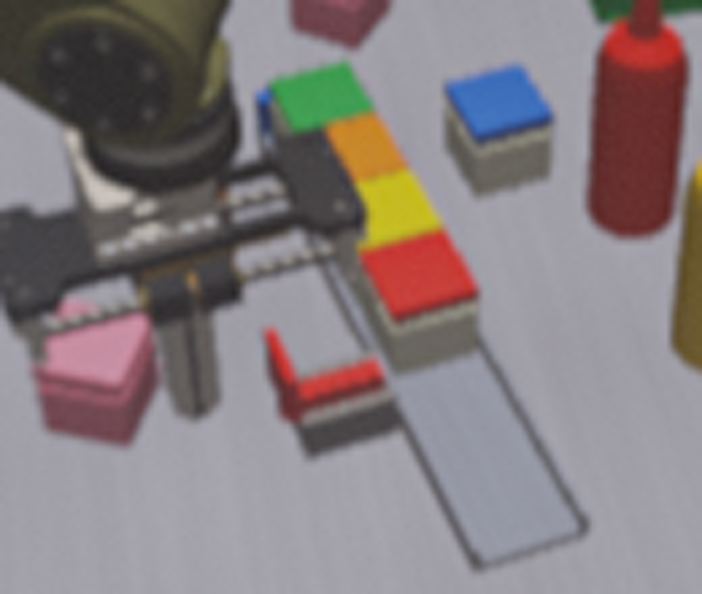

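The fingers are outside the tab and level with it, so I'll push along tool +y.

```bash
python3 -m crank '[[-1,6,-1,0,0,0],[0,7,0,0,0,0],[0,7,0,0,0,0],[0,6,0,0,0,0],[0,6,0,0,0,0],[0,6,0,0,0,0],[0,6,0,0,0,0],[0,6,0,0,0,0],[0,6,0,0,0,0],[0,6,0,0,0,0],[0,6,0,0,0,0]]'
python3 - <<'E'
from h import *; where((-.0505,-.055,.045))
p,d=grab_frame("wrist");cv2.imwrite("pics/w7.png",p)
E
```

```text
time_s: 9.55
ee_pos: [0.5442, -0.1343, 0.0474]
ee_rot: [[-0.182, 0.983, -0.0], [0.983, 0.182, 0.0], [0.0, -0.0, -1.0]]
force: [-2.2, 0.2, 1.7]
opening: 0.0005
t 9.55 tcp rail mm -67.57757313819795 -55.30212055678298 z 47.419119388902104 toolx ang 100.47930382195013 R [-0.0001  0.0001 -1.    ] F [-2.1952  0.2434  1.7086] open 0.0005274999608319004
to go, tool mm [ 0.308  17.0777  2.4172]
```

View pics/w7.png

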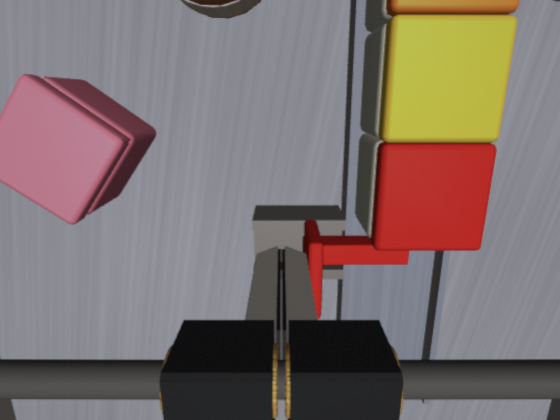

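The bar is crossing cleanly behind the red tub at about 2 N. I'll finish the travel to the gate's stop.

```bash
python3 -m crank '[[0,5,0,0,0,0],[0,5,0,0,0,0],[0,3,0,0,0,0],[0,2,0,0,0,0]]'; python3 -m crank '[[0,2,0,0,0,0],[0,1,0,0,0,0]]';  python3 -m crank '[[0,1,0,0,0,0],[0,1,0,0,0,0]]';python3 -c "
from h import *; where()"
```

```text
time_s: 10.0
ee_pos: [0.5587, -0.1316, 0.0473]
ee_rot: [[-0.182, 0.983, -0.0], [0.983, 0.182, 0.0], [0.0, -0.0, -1.0]]
force: [-2.1, 0.3, 1.5]
opening: 0.0008
time_s: 10.2
ee_pos: [0.5616, -0.1311, 0.0474]
ee_rot: [[-0.182, 0.983, -0.0], [0.983, 0.182, 0.0], [0.0, -0.0, -1.0]]
force: [-2.6, 0.6, -1.3]
opening: 0.0005
time_s: 10.4
ee_pos: [0.5634, -0.1308, 0.0474]
ee_rot: [[-0.182, 0.983, -0.0], [0.983, 0.182, 0.0], [0.0, -0.0, -1.0]]
force: [-3.5, 0.6, -0.3]
opening: 0.0004
t 10.4 tcp rail mm -48.08878784865929 -55.32930317503242 z 47.36825057135339 toolx ang 100.47678085029384 R [-0.0003  0.0001 -1.    ] F [-3.5412  0.5866 -0.2568] open 0.0003935454858082205
```

Not stalled yet. I'll continue in 1 mm steps.

```bash
for i in 1; do python3 -m crank '[[0,1,0,0,0,0],[0,1,0,0,0,0]]'; done;  python3 -m crank '[[0,1,0,0,0,0],[0,1,0,0,0,0]]';  python3 -m crank '[[0,1,0,0,0,0],[0,0,0,0,0,0]]'
```

```text
time_s: 10.6
ee_pos: [0.5635, -0.1307, 0.0473]
ee_rot: [[-0.182, 0.983, -0.005], [0.983, 0.182, 0.0], [0.001, -0.005, -1.0]]
force: [-23.4, -2.9, 13.0]
opening: 0.0004
time_s: 10.8
ee_pos: [0.5636, -0.1307, 0.0473]
ee_rot: [[-0.182, 0.983, -0.01], [0.983, 0.182, 0.0], [0.002, -0.01, -1.0]]
force: [-39.8, -4.8, 21.8]
opening: 0.0005
time_s: 11.0
ee_pos: [0.5636, -0.1307, 0.0473]
ee_rot: [[-0.182, 0.983, -0.012], [0.983, 0.182, 0.0], [0.002, -0.012, -1.0]]
force: [-42.8, -5.1, 24.7]
opening: 0.0002
```

The gate has stalled hard at its stop. I'll release, back off, rise and move clear.

```bash
python3 -m crank '[[0,-6,0,0,0,0],[0,-15,0,0,0,0],[0,-25,0,0,0,0],[0,-20,-20,0,0,0],[0,0,-45,0,0,0],[0,0,-45,0,0,0],[0,0,-45,0,0,0],[0,-45,0,0,0,0],[0,-45,0,0,0,0],[0,-25,0,0,0,0],[0,0,0,0,0,0]]'
python3 - <<'E'
from h import *; where()
T=camera_info("top");S=camera_info("side")
P=[W(x,y,.061) for x in(-.026,.026) for y in(.165,.113,.061,.009,-.043)]+[W(-.038,y,.069) for y in(-.035,-.075)]
for n,cc,(u0,v0,k,w,h) in(("top",T,(225,180,5.6,140,105)),("side",S,(195,175,5.4,130,110))):
    p,_=grab_frame(n); cv2.imwrite(f"pics/{n}8full.png",p)
    im=cv2.resize(p[v0:v0+h,u0:u0+w],None,fx=k,fy=k,interpolation=cv2.INTER_CUBIC)
    for q in pr(cc,P): cv2.drawMarker(im,(int((q[0]-u0+.5)*k),int((q[1]-v0+.5)*k)),(255,0,255),cv2.MARKER_CROSS,10,1)
    cv2.imwrite(f"pics/{n}8m.png",im)
E
```

```text
time_s: 12.1
ee_pos: [0.3889, -0.1633, 0.2032]
ee_rot: [[-0.18, 0.984, 0.002], [0.984, 0.18, -0.001], [-0.001, 0.002, -1.0]]
force: [0.8, -0.1, 0.4]
opening: 0.0005
t 12.1 tcp rail mm -225.60698912122461 -55.525643468507525 z 203.23722954152646 toolx ang 100.38654424359163 R [ 0.0019 -0.0011 -1.    ] F [ 0.7816 -0.0558  0.4421] open 0.0005499312319699035
```

View pics/top8m.png

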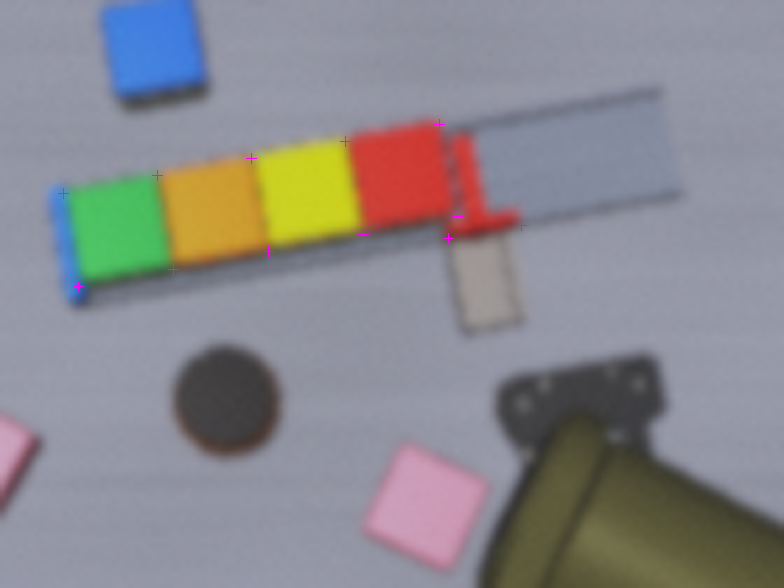

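View pics/side8m.png

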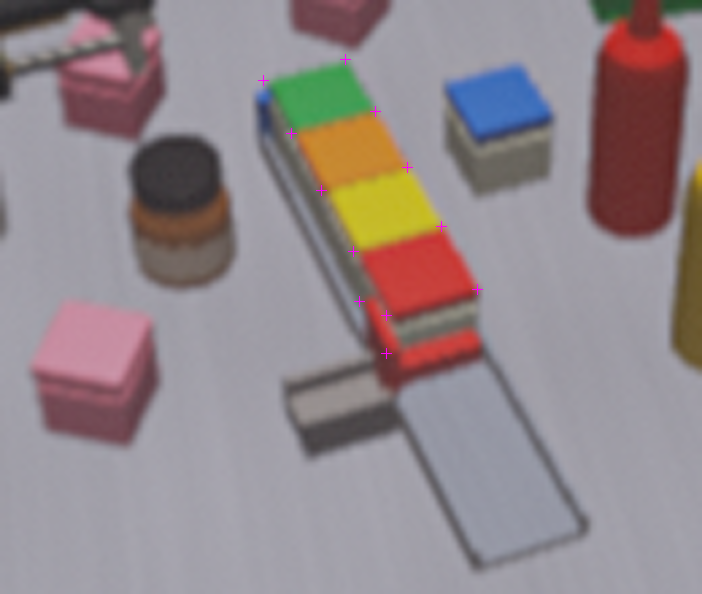

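View pics/side8full.png

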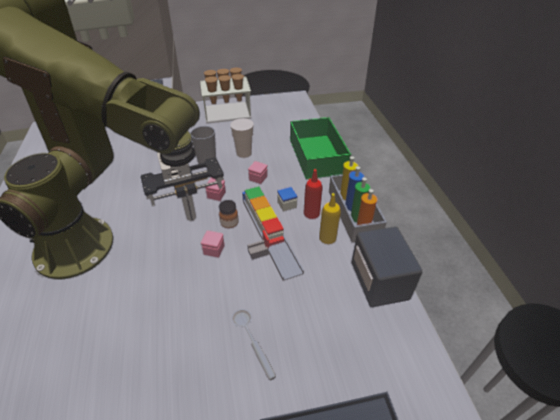

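The four lids lie edge to edge, with green against the blue stop (70,230 in the top crop). The gate bar crosses the lane behind the red tub, and the robot is clear. I'll hand in.

```bash
python3 -c "
from cell import env; print(env.finish_job())"
```

```text
the job is handed in; nothing more can be done
None
```

The row is home against the blue end stop and the gate is shut behind it; I handed the job in at about 12 s of the 50 s allowed. No verdict was reported, so this rests on my own checks.

- **Row:** I pushed the four tubs from behind the red tub with both fingertips, about 3–5 N while sliding. They stalled at the expected place, with the force reaching 18.6 N.
- **Gate:** I pushed the tab with the closed fingers at about 2 N until it stalled against its own stop. I pressed on to about 43 N on the fingertips before backing off. The 40 N limit is for the arm and gripper body, and only the fingertips were in contact.
- **Last checks:** The final top and side pictures show the row closed up and upright, green against the stop, and the bar across the lane. The bystanders in view are where they were and the robot is clear.
- **Small disagreement:** The lids and tab sat a few mm off my predicted marks. I put this down to error in my rail estimate, because the tab was off by about the same amount before I moved anything.

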